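# Seat the burr in the white coffee grinder

## Task

Both coffee grinders have their hoppers off and their burr inserts are sitting high on the ledge. Take the burr insert of the white grinder by its orange grip and, pressing only lightly and without lifting it out, turn it until its three lugs drop into their slots and it sits fully home, then let go. Leave the black grinder's insert as it is.

Things in the scene. Friction and masses are not known exactly. Their poses are not given: they have to be found in the camera images.
- white_grinder: White grinder, fixed, 116 mm square, with a round collar on top; a black twin stands left or right of it. Origin: centre of underside, z up, front to -x. Throat on its axis, 68 mm wide: rim 113 mm above origin, ledge (48 mm bore) at 105, floor at 85. Three slots 17 mm wide cut the ledge down to the floor at 0, 120 and 240 deg from +x, each with an orange mark on the rim.
- white_burr: Loose 0.15 kg insert in its throat. Origin: centre of underside, z up. Steel hub 44 mm wide, 16 high; three orange lugs 9 mm wide, out to 31.5 mm, at 0, 120, 240 deg from +x. Grip bar 40 mm along x, 12 thick along y, 42 to 66 mm above origin. Starts 28 to 60 deg off, either way, origin 99 mm above the grinder's; any lug fits any slot with 8 deg play, and it drops 14 mm to 85.
- black_burr: The same kind of burr insert, also sitting high, in the black grinder's throat; origin and axes as for the other. To be left alone.
Not all that is in view belongs to the job. Leave any green look-alike of the white_burr alone.

How it is judged:
By the outcome, as a careful person would: the job done as asked, in the order asked, and still so for the second after the job is handed in, with the robot touching nothing.
It also fails if it takes over 32 s, if anything falls off the work surface, if the arm or the gripper's body presses on something with over 40 N, if the wrist force passes 120 N, or if a joint passes its speed limit or range.

## Robot

A 7-joint arm with a two-finger parallel gripper is mounted at the origin on a cart in front of the work surface, level with it; the furniture and walls round the work are solid. World frame = base frame: x ahead of the robot, y to its left, z up, the work surface at z = 0. Lengths are in m, angles in rad, forces in N, time in s.
With the tool pointing down it reaches from about 0.425 to 0.925 m from the base axis. Payload 6.8 kg.
Tool frame: the origin (TCP) lies on the centre line of the jaws, within the pads' length; the fingertips stand 14 mm ahead of it and the grasp point (between the pads) lies 5 mm behind it (r.nose_length is the distance from the TCP to the fingertips, in m); z points along the fingers, y is the direction in which the jaws open and shut (so a half turn about z gives the same grasp; the last joint's range is limited). The gripper opens to 85 mm and grips with 20 to 120 N. Pads are 22 mm wide; open, the fingers measure 114 mm over their backs; the gripper's body (76 mm by 85 mm) begins 54 mm behind the grasp point. The pads swing forward as they close: fully open they stand 13 mm farther back than shut.
Start: joints at [1.096, 0.477, 0.022, 1.555, -0.011, 1.109, -0.083], TCP at [0.242, -0.63, 0.245] pointing down, gripper open.
Joint ranges: [-2.96, 2.96], [-0.34, 2.1], [-1.41, 1.46], [0.24, 2.44], [-1.37, 4.51], [0.17, 1.92], [-2.96, 2.96]. Speed limits (rad/s): [2.39, 2.39, 3.14, 3.14, 3.14, 3.14, 3.14].

## Interface

Orientations are given as a rotation vector (axis times angle).
In Python, from bench import r, imaging, look_for, outline_of gives the robot as it stands. The module is installed in compiled form; this text tells all that it offers.
- The arm moves only by the tool carry_out, never from a script. Its arguments are lists of equal length, an entry for each row: "offset": the shift along the tool's x, y, z as a fraction of full scale, a list of three; "turn": the turn, a rotation vector about the tool's x, y, z as a fraction of full scale, a list of three. A call has 1 to 8 rows; each row is the pose to reach, as a shift and turn from the pose commanded when the call began, along the tool's axes at that moment; what a row does not reach only later rows make up. Full scale, the value 1, is 0.5 m for a shift and 1.5 rad for a turn. A row lasts 1/10 s, in which the tool goes at most 50 mm and 8.59 degrees, less where a joint would pass 70% of its speed; a pose out of reach is approached as far as the arm can. A call with a number of a shift or a turn outside -1 to 1 is refused whole. A call with a gripper value outside its range is refused whole. "hand" is the closure, from 0 (fully open) to 1 (shut), set as the call begins (left out, the last holds). The fingers move at their own pace and stop on an object; "force" is the grip in N (left out, the last holds). Time passes only in rows, so rows that repeat a pose let the fingers close. It gives the time, the measured TCP pose, the force and the opening at its end, in the units of the state.
- r.get_obs(): the state, without advancing time (a new reading comes with each control period).
- imaging.grab_frame(name): name is "side" or "top" or "wrist"; returns a dict with "pixels" (384x512x3 uint8, red, green, blue), "fx", "fy", "cx", "cy" (pixels), "R" (3x3) and "t" (3): a world point X has camera coordinates R X + t. Camera axes: x right, y down, z forward; pixel columns grow to the right and rows downward; lengths in m; the calibration is good to about 2 mm. The wrist camera is an equidistant fisheye: a pixel r from the principal point sees the ray r / f radians off the axis. A picture is of the moment at which its call begins. There is no depth.
- r.hand_in(): hands the job in, once; it reports no verdict.
Trained networks look in the newest picture that a camera, given by its name, has taken for a name from the list of things; names that differ only in an ending like _2 or _b are one class to them, and where a whole thing is asked for, a point or a joint stands for the part that bears it (a point fixed in the world has none). Each returns a list of dicts, best first, with "score" (0 to 1); they miss things now and then, are a little off and sometimes report something else, mostly with a low value. They report only what shows in the picture. A call takes as long as a camera call. They do not tell look-alikes from the thing itself.
- look_for(query, camera): "xyz" ([x, y, z] in m, in the coordinates of the camera as it stood for that picture, good to about 4 mm: the middle of the surface that is visible of it).
- outline_of(query, camera): "region" (384x512 bool, what is visible of it).
The state is a dict: "clock": time; "joints": joint angles; "qvel": joint speeds; "tau": joint torques, N m; "tcp_pos": TCP position; "orientation": TCP orientation; "contact_force": force on the tool from outside, world axes, zero at the start; "moment": the same for the moment, N m; "grip_width": finger opening in m.
Only numpy, scipy, OpenCV 4.12 (cv2) and the standard library are available. Lean on these libraries where they do the work, as an engineer would, in place of code of your own. Each camera call takes 0.05 s, during which the arm holds its last target. There are 200 camera calls.

## Working session

There is one attempt and no reset: what is moved stays moved. The work goes in short steps, Python scripts to look and compute and a tool call to move; the robot and the scene stay as the last step left them, time stands still between calls to the robot, and variables do not carry over. Pictures are saved under pics/ and viewed, about 8 in all and at most 12, crops included, and the job is handed in when it is done.

Besides the shell and the picture viewer there is one more tool, called after "Emit:" by a JSON object that holds its "op" and its "data", one argument or row to a line. carry_out: Moves the arm, as the interface text tells. Shift numbers are shares of 0.5 m and turn numbers shares of 1.5 rad, none past 1 either way. Its arguments: {"type":"object","properties":{"offset":{"type":"array","items":{"type":"array","items":{"type":"number","minimum":-1,"maximum":1}}},"turn":{"type":"array","items":{"type":"array","items":{"type":"number","minimum":-1,"maximum":1}}},"hand":{"type":"number"},"force":{"type":"number"}},"required":["offset","turn"]}

```bash
mkdir -p pics; cat > h.py <<'E'
import numpy as np,cv2
from bench import r,imaging,look_for,outline_of
from scipy.spatial.transform import Rotation as Ro
def grab(n,f=None):
    d=imaging.grab_frame(n)
    if f: cv2.imwrite('pics/'+f,d['pixels'][:,:,::-1])
    return d
def world(d,x): return np.array(d['R']).T@(np.array(x)-np.array(d['t']))
def px(d,X):
    c=np.array(d['R'])@X+d['t']; return (d['fx']*c[0]/c[2]+d['cx'],d['fy']*c[1]/c[2]+d['cy'])
def plane(d,u,v,z):
    ray=np.array(d['R']).T@np.array([(u-d['cx'])/d['fx'],(v-d['cy'])/d['fy'],1]); C=-np.array(d['R']).T@np.array(d['t'])
    return C+ray*(z-C[2])/ray[2]
E
python3 - <<'E'
from h import *
ims=[]
for n in('top','side'):
    d=grab(n,n+'0.png')
    print(n,d['fx'],np.round(-np.array(d['R']).T@d['t'],3))
    for q in('white_grinder','white_burr','black_burr'):
        for o in look_for(q,n)[:4]: print(q,round(o['score'],2),np.round(world(d,o['xyz']),3),np.round(px(d,world(d,o['xyz']))))
print(r.get_obs())
E
```

```text
top 379.5492555491732 [0.256 0.191 1.418]
white_grinder 0.73 [0.456 0.156 0.105] [257. 198.]
white_burr 0.61 [0.478 0.002 0.017] [298. 196.]
white_burr 0.58 [0.468 0.145 0.118] [261. 194.]
white_burr 0.57 [ 0.593 -0.209  0.021] [353. 167.]
white_burr 0.52 [0.398 0.575 0.021] [142. 215.]
black_burr 0.68 [ 0.43  -0.169  0.12 ] [351. 206.]
side 422.1728279215913 [ 0.549 -0.892  0.6  ]
white_grinder 0.57 [0.482 0.092 0.069] [249. 213.]
white_burr 0.88 [ 0.477 -0.005  0.034] [244. 244.]
white_burr 0.87 [ 0.596 -0.224  0.02 ] [295. 312.]
white_burr 0.59 [0.4   0.573 0.025] [236. 162.]
white_burr 0.54 [0.477 0.134 0.116] [248. 191.]
black_burr 0.68 [ 0.433 -0.187  0.113] [215. 259.]
{'clock': 0.4, 'joints': array([ 1.09592698,  0.47712823,  0.02238868,  1.55554558, -0.01151459,
        1.10931748, -0.08309827]), 'qvel': array([-1.97529391e-05, -7.22840748e-04,  9.53442604e-04, -2.55971523e-03,
        1.94224506e-04,  1.07689181e-03,  3.29780952e-04]), 'tau': array([-2.03840376e-03, -5.95634723e+01,  1.60367243e+00, -2.81123596e+01,
        1.23426842e-02,  3.97909636e-03,  3.16278289e-06]), 'tcp_pos': array([ 0.2420391 , -0.63003656,  0.24516005]), 'orientation': array([-3.08865631e+00, -5.72820642e-01,  6.95925614e-05]), 'contact_force': array([-0.40575637,  0.47767608,  0.00454513]), 'moment': array([ 0.04740278,  0.00494826, -0.05681845]), 'grip_width': 0.08551115662914133}
```

View pics/top0.png

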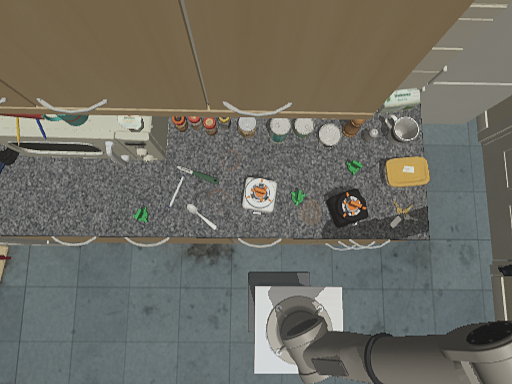

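View pics/side0.png

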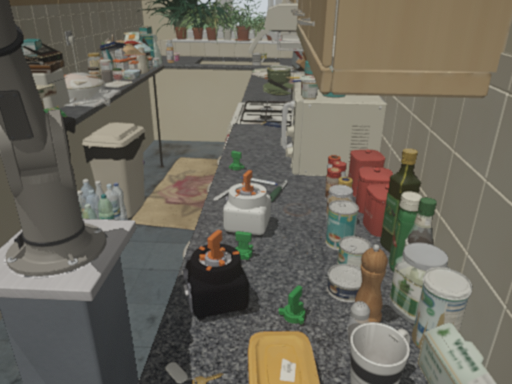

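The candidates for white_burr in the top view are the insert in the white grinder (260,194), the one in the black grinder (350,205), and three green look-alikes at (298,197), (354,167) and (142,215). The insert in the white collar fits the description. I'll confirm it in a crop.

```bash
python3 - <<'E'
from h import *
a=cv2.imread('pics/top0.png')[166:226,228:292]; b=cv2.imread('pics/side0.png')[160:240,210:285]
a=cv2.resize(a,(400,375),interpolation=cv2.INTER_CUBIC); b=cv2.resize(b,(352,375),interpolation=cv2.INTER_CUBIC)
cv2.imwrite('pics/crop1.png',np.hstack([a,b]))
o=r.get_obs(); R=Ro.from_rotvec(o['orientation']).as_matrix(); print(np.round(R,3))
for P in([.44,-.3,.33],[.49,-.05,.33],[.45,.145,.33]): print(np.round(R.T@(np.array(P)-o['tcp_pos'])/.5,3))
E
```

```text
[[ 0.933  0.359 -0.   ]
 [ 0.359 -0.933  0.   ]
 [ 0.    -0.    -1.   ]]
[ 0.606 -0.474 -0.17 ]
[ 0.879 -0.905 -0.169]
[ 0.944 -1.298 -0.169]
```

View pics/crop1.png

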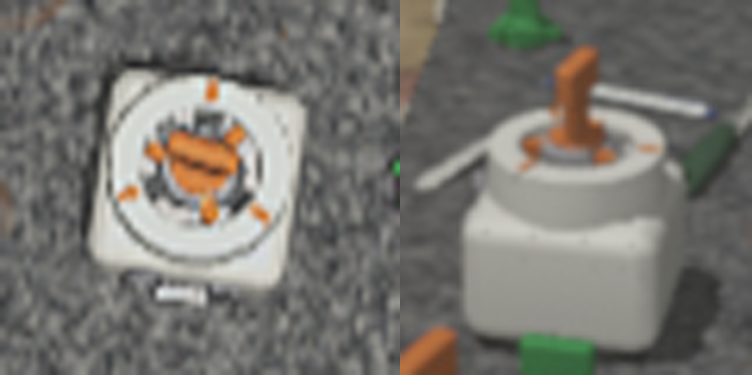

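The crop confirms it: an orange insert in the white collar, rim marks at about (212,92), (127,195) and (260,215), with the lugs lying between them. I'll swing over to it.

Emit:
{"op": "carry_out", "data": {
  "offset": [
    [0.1,-0.08,-0.1],
    [0.2,-0.16,-0.17],
    [0.3,-0.24,-0.17],
    [0.4,-0.32,-0.17],
    [0.5,-0.4,-0.17],
    [0.6,-0.47,-0.17],
    [0.67,-0.54,-0.17],
    [0.72,-0.62,-0.17]
  ],
  "turn": [
    [0,0,0],
    [0,0,0],
    [0,0,0],
    [0,0,0],
    [0,0,0],
    [0,0,0],
    [0,0,0],
    [0,0,0]
  ],
  "hand": 0
}}

```text
clock: 1.2
tcp_pos: [0.4299, -0.2978, 0.3289]
orientation: [3.088, 0.573, 0.001]
contact_force: [1.1, -0.2, -0.1]
grip_width: 0.0857
```

```bash
python3 - <<'E'
from h import *
o=r.get_obs(); R=Ro.from_rotvec(o['orientation']).as_matrix(); print(o['clock'],o['tcp_pos'],o['joints'].round(2))
for P in([.49,-.05,.33],[.44,.145,.33]): print(np.round(R.T@(np.array(P)-o['tcp_pos'])/.5,3))
E
```

```text
1.2 [ 0.42989406 -0.29781378  0.32893643] [ 0.64  0.16 -0.17  1.8   0.03  1.18 -0.75]
[ 0.29  -0.419 -0.002]
[ 0.337 -0.819 -0.003]
```

Emit:
{"op": "carry_out", "data": {
  "offset": [
    [0.1,-0.14,0],
    [0.2,-0.25,0],
    [0.27,-0.35,0],
    [0.29,-0.45,0],
    [0.3,-0.55,0],
    [0.31,-0.65,0],
    [0.32,-0.75,0],
    [0.32,-0.75,0]
  ],
  "turn": [
    [0,0,0],
    [0,0,0],
    [0,0,0],
    [0,0,0],
    [0,0,0],
    [0,0,0],
    [0,0,0],
    [0,0,0]
  ]
}}

```text
clock: 2.0
tcp_pos: [0.4464, 0.093, 0.3288]
orientation: [3.089, 0.572, 0.001]
contact_force: [0.9, 0.6, 0.8]
grip_width: 0.0857
```

```bash
python3 - <<'E'
from h import *
d=grab('wrist','w1.png'); o=r.get_obs(); print(o['clock'],o['tcp_pos'],o['joints'].round(2),d['fx'],d['cx'],d['cy'],np.round(-np.array(d['R']).T@d['t'],3))
for q in('white_grinder','white_burr','black_burr'):
    for x in look_for(q,'wrist')[:4]: print(q,round(x['score'],2),np.round(world(d,x['xyz']),3))
E
```

```text
2.05 [0.44416279 0.10211078 0.32933325] [ 0.15  0.06 -0.53  1.92  0.03  1.17 -1.58] 297.3186396354542 255.6606506382959 195.84374629576632 [0.517 0.121 0.458]
white_grinder 0.65 [0.484 0.141 0.109]
white_burr 0.93 [ 0.594 -0.204  0.026]
white_burr 0.78 [0.405 0.569 0.014]
white_burr 0.65 [0.476 0.008 0.017]
white_burr 0.55 [0.478 0.146 0.117]
black_burr 0.59 [ 0.438 -0.164  0.121]
```

View pics/w1.png

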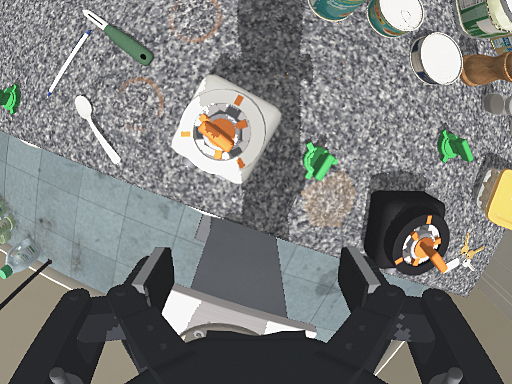

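The wrist view shows the white grinder's insert at (218,132), with rim marks at (239,100), (185,134) and (240,162). I'll rectify that region onto horizontal planes to measure it.

```bash
cat >> h.py <<'E'
def rect(d,c,z,h=.06,n=400):
    a=np.linspace(h,-h,n); X,Y=np.meshgrid(c[0]+a,c[1]+a,indexing='ij')  # up=+x,left=+y
    P=np.stack([X,Y,np.full_like(X,z)],-1)@np.array(d['R']).T+d['t']
    rr=np.hypot(P[...,0],P[...,1]); th=np.arctan2(rr,P[...,2]); k=d['fx']*th/rr
    return cv2.remap(d['pixels'],(P[...,0]*k+d['cx']).astype('f4'),(P[...,1]*k+d['cy']).astype('f4'),cv2.INTER_CUBIC),X,Y
def blobs(im,X,Y):
    hsv=cv2.cvtColor(im,cv2.COLOR_RGB2HSV); m=((hsv[...,0]<18)&(hsv[...,1]>140)&(hsv[...,2]>110)).astype('u1')
    n,l,s,c=cv2.connectedComponentsWithStats(m)
    for i in range(1,n):
        if s[i,4]>100:
            v,u=np.where(l==i); x=X[v,u]-X.mean(); y=Y[v,u]-Y.mean(); w,V=np.linalg.eigh(np.cov(x,y)); a=V[:,1]
            print('px',c[i].round(),'n',s[i,4],'xy',X[v,u].mean().round(4),Y[v,u].mean().round(4),'axis',np.degrees(np.arctan2(a[1],a[0])).round(1),'sd',np.sqrt(w).round(4))
E
python3 - <<'E'
from h import *
d=grab('wrist'); c=(.475,.145); out=[]
for z in(.113,.165):
    im,X,Y=rect(d,c,z); out.append(im[:,:,::-1]); print(z); blobs(im,X,Y)
cv2.imwrite('pics/rect1.png',np.hstack(out))
E
```

```text
0.113
px [213.  60.] n 730 xy 0.5169 0.1411 axis 170.9 sd [0.0017 0.0032]
px [255. 145.] n 1121 xy 0.4915 0.1282 axis 135.5 sd [0.0023 0.0036]
px [184. 197.] n 9688 xy 0.4757 0.1495 axis 78.1 sd [0.0078 0.0117]
px [223. 285.] n 133 xy 0.4493 0.138 axis -174.8 sd [0.0005 0.0032]
px [306. 287.] n 618 xy 0.4487 0.1128 axis -137.8 sd [0.0015 0.0031]
0.165
px [223.  60.] n 518 xy 0.517 0.1378 axis 172.5 sd [0.0015 0.0027]
px [259. 132.] n 813 xy 0.4954 0.127 axis 136.1 sd [0.002 0.003]
px [199. 176.] n 6978 xy 0.482 0.1451 axis 78.1 sd [0.0066 0.01  ]
px [303. 253.] n 446 xy 0.4591 0.1139 axis -138.4 sd [0.0013 0.0027]
```

View pics/rect1.png

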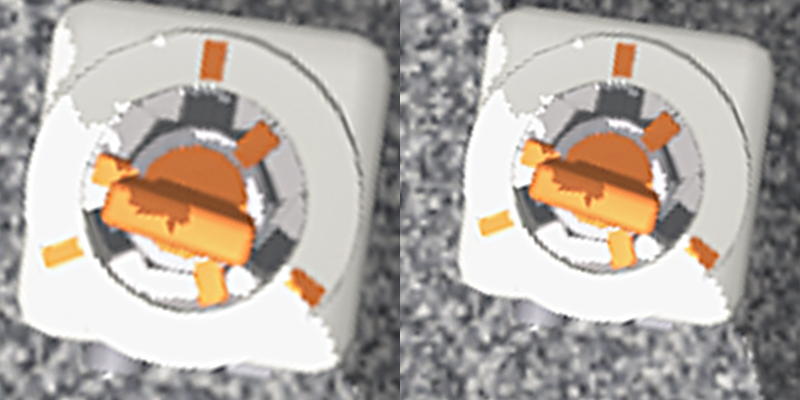

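Slots measure at -8° (three marks agree within 0.4°). The lugs are at about -48.5° and the bar at about 71°, so the insert needs about +41° (CCW from above). Grinder axis is about (0.475, 0.147). I'll hover above it, aligned with the bar.

Emit:
{"op": "carry_out", "data": {
  "offset": [
    [0.03,-0.02,0.04],
    [0.06,-0.04,0.08],
    [0.09,-0.061,0.12],
    [0.09,-0.061,0.16],
    [0.09,-0.061,0.2],
    [0.09,-0.061,0.2],
    [0.09,-0.061,0.2],
    [0.09,-0.061,0.2]
  ],
  "turn": [
    [0,0,-0.1],
    [0,0,-0.2],
    [0,0,-0.3],
    [0,0,-0.4],
    [0,0,-0.5],
    [0,0,-0.588],
    [0,0,-0.588],
    [0,0,-0.588]
  ]
}}

```text
clock: 3.05
tcp_pos: [0.4788, 0.1344, 0.2286]
orientation: [2.554, 1.828, 0.0]
contact_force: [0.1, -0.8, 0.8]
grip_width: 0.0848
```

```bash
python3 - <<'E'
from h import *
d=grab('wrist'); c=(.475,.145); out=[]
o=r.get_obs(); R=Ro.from_rotvec(o['orientation']).as_matrix(); print(o['clock'],o['tcp_pos'],np.degrees(np.arctan2(R[1,0],R[0,0])),R[:,2].round(3),o['joints'].round(2),o['contact_force'],r.nose_length)
for z in(.113,.165):
    im,X,Y=rect(d,c,z); out.append(im[:,:,::-1]); print(z); blobs(im,X,Y)
cv2.imwrite('pics/rect2.png',np.hstack(out))
E
```

```text
3.1 [0.4788044  0.13477461 0.2288346 ] 71.2488704703607 [ 0.001 -0.    -1.   ] [ 0.15  0.26 -0.63  1.96  0.19  0.98 -0.9 ] [0.11997277 0.58585147 0.8248655 ] 0.014
0.113
px [212.  60.] n 786 xy 0.5168 0.1412 axis 173.0 sd [0.0018 0.0033]
px [256. 144.] n 1170 xy 0.4917 0.1281 axis 135.1 sd [0.0025 0.0035]
px [225. 216.] n 13966 xy 0.4702 0.1375 axis 62.3 sd [0.0076 0.0162]
px [113. 174.] n 1264 xy 0.4828 0.1709 axis 70.0 sd [0.0024 0.0039]
px [ 61. 253.] n 758 xy 0.459 0.1865 axis 112.2 sd [0.0018 0.0032]
px [210. 284.] n 1177 xy 0.4496 0.142 axis -171.2 sd [0.0025 0.0035]
0.165
px [166.  70.] n 486 xy 0.5139 0.1551 axis 172.2 sd [0.0014 0.0026]
px [200. 136.] n 728 xy 0.4941 0.1448 axis 133.7 sd [0.002  0.0027]
px [176. 192.] n 8654 xy 0.4772 0.1522 axis 62.3 sd [0.006  0.0128]
px [ 88. 159.] n 783 xy 0.4871 0.1785 axis 69.4 sd [0.0019 0.0031]
px [ 47. 222.] n 470 xy 0.4684 0.1908 axis 112.3 sd [0.0014 0.0025]
px [164. 246.] n 729 xy 0.461 0.1557 axis -171.1 sd [0.002  0.0028]
```

View pics/rect2.png

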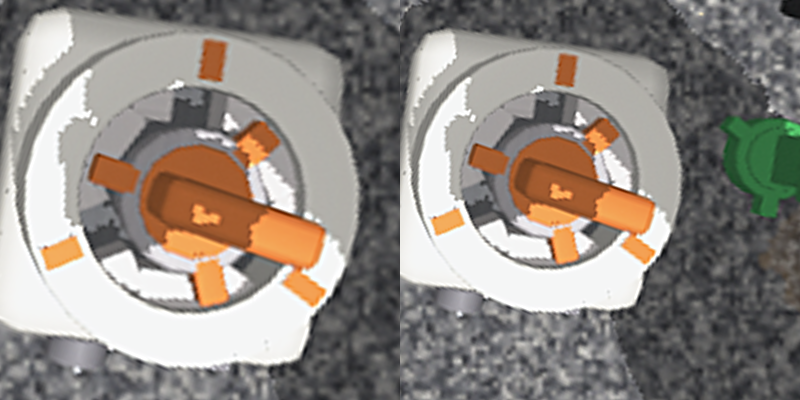

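Marks and lugs both give the centre as (0.4747, 0.1471), bar at 71.5°. I'll descend and grip.

Emit:
{"op": "carry_out", "data": {
  "offset": [
    [0.021,-0.016,0.03],
    [0.021,-0.016,0.07],
    [0.021,-0.016,0.11],
    [0.021,-0.016,0.14],
    [0.021,-0.016,0.157],
    [0.021,-0.016,0.157],
    [0.021,-0.016,0.157]
  ],
  "turn": [
    [0,0,0],
    [0,0,0],
    [0,0,0],
    [0,0,0],
    [0,0,0],
    [0,0,0],
    [0,0,0]
  ]
}}

```text
clock: 3.8
tcp_pos: [0.4744, 0.1484, 0.1507]
orientation: [2.549, 1.835, 0.001]
contact_force: [0.4, 0.7, 0.4]
grip_width: 0.0855
```

Emit:
{"op": "carry_out", "data": {
  "offset": [
    [0,0,0],
    [0,0,0],
    [0,0,0],
    [0,0,0],
    [0,0,0],
    [0,0,0],
    [0,0,0],
    [0,0,0]
  ],
  "turn": [
    [0,0,0],
    [0,0,0],
    [0,0,0],
    [0,0,0],
    [0,0,0],
    [0,0,0],
    [0,0,0],
    [0,0,0]
  ],
  "hand": 1,
  "force": 25
}}

```text
clock: 4.6
tcp_pos: [0.474, 0.1482, 0.1501]
orientation: [2.549, 1.836, 0.0]
contact_force: [0.3, -0.5, 2.0]
grip_width: 0.0115
```

```bash
python3 - <<'E'
from h import *
d=grab('wrist','w3.png'); o=r.get_obs(); R=Ro.from_rotvec(o['orientation']).as_matrix(); print(o['clock'],o['tcp_pos'],np.degrees(np.arctan2(R[1,0],R[0,0])),o['contact_force'],o['moment'],o['grip_width'])
E
```

```text
4.65 [0.47398398 0.14825593 0.15011314] 71.544455220391 [-0.38032586  0.29312798  1.82395011] [-0.04236109 -0.01897783 -0.03673543] 0.011500170384089565
```

Gripped: opening 11.5 mm against a 12 mm bar. Now the turn, with only a 1 mm downward bias.

Emit:
{"op": "carry_out", "data": {
  "offset": [
    [0,0,0.001],
    [0,0,0.002],
    [0,0,0.002],
    [0,0,0.002],
    [0,0,0.002],
    [0,0,0.002],
    [0,0,0.002],
    [0,0,0.002]
  ],
  "turn": [
    [0,0,-0.06],
    [0,0,-0.13],
    [0,0,-0.2],
    [0,0,-0.27],
    [0,0,-0.34],
    [0,0,-0.41],
    [0,0,-0.468],
    [0,0,-0.468]
  ]
}}

```text
clock: 5.45
tcp_pos: [0.4735, 0.148, 0.1486]
orientation: [-1.761, -2.601, 0.001]
contact_force: [-0.8, 0.6, -2.1]
grip_width: 0.0112
```

```bash
python3 - <<'E'
from h import *
d=grab('wrist'); o=r.get_obs(); R=Ro.from_rotvec(o['orientation']).as_matrix(); print(o['clock'],o['tcp_pos'],np.degrees(np.arctan2(R[1,0],R[0,0])),o['contact_force'],o['moment'],o['grip_width'])
im,X,Y=rect(d,(.475,.147),.113); blobs(im,X,Y); cv2.imwrite('pics/rect4.png',im[:,:,::-1])
E
```

```text
5.5 [0.47349629 0.14803381 0.14861202] 111.65319567011915 [-0.04237707  0.44511771 -1.45399572] [-0.01004968 -0.00134176  0.00699762] 0.011344144251796306
px [219.  60.] n 880 xy 0.5169 0.1412 axis 173.1 sd [0.002  0.0034]
px [199. 112.] n 406 xy 0.5012 0.1473 axis 137.5 sd [0.0011 0.0033]
px [257. 181.] n 14959 xy 0.4805 0.1297 axis 111.8 sd [0.0062 0.0221]
px [120. 235.] n 1299 xy 0.4642 0.171 axis 112.6 sd [0.0025 0.0039]
px [ 68. 252.] n 817 xy 0.4591 0.1865 axis 112.3 sd [0.0019 0.0033]
px [261. 271.] n 412 xy 0.4535 0.1286 axis 85.2 sd [0.0012 0.0032]
px [310. 287.] n 859 xy 0.4487 0.1137 axis 51.0 sd [0.0019 0.0034]
```

View pics/rect4.png

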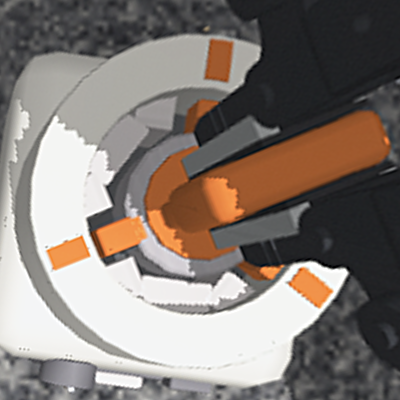

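The rectified view shows the lug at (120,235) in line with the rim mark at (68,252) and its slot. The force is about 1.5 N. Now I'll lower it gently by 14 mm, in stages.

Emit:
{"op": "carry_out", "data": {
  "offset": [
    [0,0,0.003],
    [0,0,0.006],
    [0,0,0.009],
    [0,0,0.012],
    [0,0,0.012]
  ],
  "turn": [
    [0,0,0],
    [0,0,0],
    [0,0,0],
    [0,0,0],
    [0,0,0]
  ]
}}

```text
clock: 6.0
tcp_pos: [0.4737, 0.1482, 0.1427]
orientation: [-1.762, -2.601, 0.001]
contact_force: [0.4, -0.7, -2.3]
grip_width: 0.0117
```

Emit:
{"op": "carry_out", "data": {
  "offset": [
    [0,0,0.003],
    [0,0,0.006],
    [0,0,0.009],
    [0,0,0.012],
    [0,0,0.0135],
    [0,0,0.0145],
    [0,0,0.0145]
  ],
  "turn": [
    [0,0,0],
    [0,0,0],
    [0,0,0],
    [0,0,0],
    [0,0,0],
    [0,0,0],
    [0,0,0]
  ]
}}

```text
clock: 6.7
tcp_pos: [0.4739, 0.1482, 0.1361]
orientation: [1.762, 2.601, -0.0]
contact_force: [-1.1, -0.7, 2.1]
grip_width: 0.0116
```

The drop is 14.0 mm and the vertical force went from -2 to +2 N, so it is on the floor. I'll let go, then retreat.

Emit:
{"op": "carry_out", "data": {
  "offset": [
    [0,0,0],
    [0,0,0],
    [0,0,0],
    [0,0,0],
    [0,0,0],
    [0,0,0]
  ],
  "turn": [
    [0,0,0],
    [0,0,0],
    [0,0,0],
    [0,0,0],
    [0,0,0],
    [0,0,0]
  ],
  "hand": 0
}}

```text
clock: 7.3
tcp_pos: [0.4739, 0.1483, 0.1357]
orientation: [1.762, 2.601, 0.0]
contact_force: [-0.4, -0.2, -0.5]
grip_width: 0.0853
```

Emit:
{"op": "carry_out", "data": {
  "offset": [
    [0,0,-0.02],
    [0,0,-0.05],
    [0,0,-0.1],
    [0,0,-0.16],
    [0,0,-0.22],
    [0,0,-0.22],
    [0,0,-0.22]
  ],
  "turn": [
    [0,0,0],
    [0,0,0],
    [0,0,0],
    [0,0,0],
    [0,0,0],
    [0,0,0],
    [0,0,0]
  ]
}}

```text
clock: 8.0
tcp_pos: [0.4743, 0.1484, 0.2472]
orientation: [1.761, 2.599, 0.002]
contact_force: [0.2, -0.3, -0.3]
grip_width: 0.0854
```

```bash
python3 - <<'E'
from h import *
d=grab('wrist'); o=r.get_obs(); print(o['clock'],o['tcp_pos'],o['contact_force'],o['grip_width'])
im,X,Y=rect(d,(.475,.147),.113); blobs(im,X,Y)
s=grab('side','side5.png')['pixels'][160:240,210:285,::-1]
cv2.imwrite('pics/fin.png',np.hstack([im[:,:,::-1],cv2.resize(s,(375,400),interpolation=cv2.INTER_CUBIC)]))
E
```

```text
8.05 [0.47370098 0.14801537 0.24608143] [-0.25417498 -0.72447732 -0.25905761] 0.08513414087091961
px [219.  60.] n 824 xy 0.5169 0.141 axis 171.9 sd [0.0019 0.0033]
px [198. 127.] n 1108 xy 0.4967 0.1475 axis 176.8 sd [0.0025 0.0033]
px [211. 197.] n 11726 xy 0.4757 0.1435 axis 112.1 sd [0.0071 0.0138]
px [113. 236.] n 1073 xy 0.4639 0.1731 axis 110.1 sd [0.0024 0.0033]
px [ 68. 253.] n 765 xy 0.4591 0.1866 axis 111.1 sd [0.0018 0.0032]
px [252. 259.] n 993 xy 0.4571 0.1313 axis 65.0 sd [0.0027 0.0028]
px [311. 287.] n 755 xy 0.4487 0.1135 axis 52.0 sd [0.0018 0.0032]
```

View pics/fin.png

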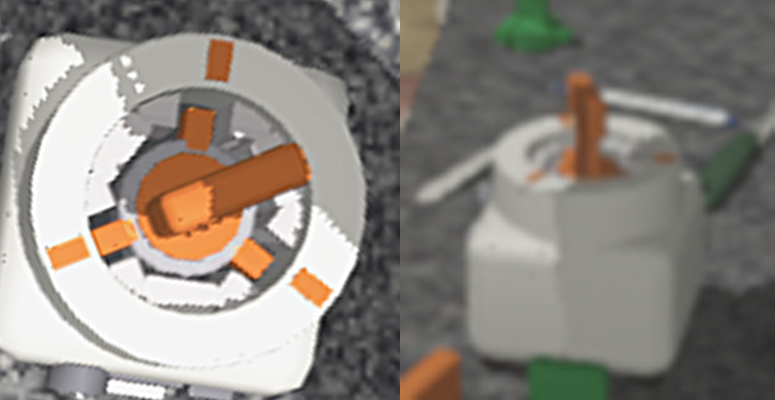

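The three lugs at (198,127), (113,236) and (252,259) lie in the slots below the ledge. Their parallax puts them about 15 mm below the rim plane, where before they were level with it, which agrees with the full 14 mm drop. Handing in.

```bash
python3 -c "
from bench import r
print(r.hand_in())"
```

```text
the job is handed in; nothing more can be done
None
```

The white grinder's burr insert is down in its slots and appears fully home. I gripped it by its orange bar, turned it about +40° and lowered it with about 2 N of force. Then I opened the gripper and backed off, and handed the job in at about 8 s.

- **Seating:** the tool dropped 14.0 mm while holding the insert. Contact force changed from about -2 N to +2 N at the bottom.
- **Last picture:** all three lugs show in their slots below the ledge, in line with the orange rim marks. Their parallax gives a drop of about 15 mm.
- **Robot clear:** the gripper was open about 110 mm above the insert, with contact force around zero.
- **Everything else:** I did not touch the black grinder's insert or the green look-alikes.

No check failed or disagreed.

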